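Cull the bent angle bracket into the sliding-cover case

ROBOT

A 7-joint arm with a two-finger parallel gripper is mounted at the origin on a cart in front of the work surface, level with it; the furniture and walls round the work are solid. World frame = base frame: x ahead of the robot, y to its left, z up, the work surface at z = 0. Lengths are in m, angles in degrees, forces in N, time in s.
With the tool pointing down it reaches from about 0.35 to 0.9 m from the base axis. Payload 7.2 kg.
Tool frame: the origin (TCP) lies midway between the tips of the shut fingers; the grasp point (between the pads) lies 19 mm behind it; z points along the fingers, y is the line along which they close (so a half turn about z gives the same grasp; the last joint's range is limited). The gripper opens to 85 mm and grips with 20 to 120 N. Pads are 22 mm wide; open, the fingers measure 114 mm over their backs; the gripper's body (76 mm by 85 mm) begins 54 mm behind the grasp point. The pads swing forward as they close: fully open they stand 13 mm farther back than shut.
Start: joints at [66.108, 23.554, -0.728, 91.456, 0.321, 64.991, -4.71], TCP at [0.214, -0.587, 0.231] pointing down, gripper open.
Joint ranges: [-169.25, 169.25], [-16.82, 113.86], [-84.01, 82.57], [7.8, 145.47], [-59.2, 239.2], [7.22, 106.19], [-163.78, 163.78]. Speed limits (degrees/s): [136.94, 136.94, 172.46, 172.46, 180, 180, 180].

INTERFACE

Orientations are given as a 3x3 rotation matrix whose columns are the frame's x, y, z axes.
In Python, from plant import sensors, eyes, sign_off gives the robot as it stands. The module is installed in compiled form; this text tells all that it offers.
- The arm moves only by the tool send_rows, never from a script. Its argument "rows" is one flat list of numbers, 7 for each row, row after row: the turn, a rotation vector about the tool's x, y, z in rad, then the shift along the tool's x, y, z in mm, then the gripper's target within -1 to 1 (fully open at 1, half-way at 0, shut at -1). In form: [wx, wy, wz, tx, ty, tz, gripper, wx, wy, wz, tx, ty, tz, gripper, ...]. A call has 1 to 20 rows; each row is the pose to reach, as a shift and turn from the pose commanded when the call began, along the tool's axes at that moment; what a row does not reach only later rows make up. A row lasts 1/12 s, in which the tool goes at most 41.7 mm and 7.16 degrees, less where a joint would pass 70% of its speed; a pose out of reach is approached as far as the arm can. A call with a gripper value outside its range is refused whole. The fingers move at their own pace and stop on an object; the grip force is fixed at half the most. Time passes only in rows, so rows that repeat a pose let the fingers close. It gives the time, the measured TCP pose, the force, the opening and the grip force at its end, in the units of the state.
- sensors.get_obs(): the state, without advancing time (a new reading comes with each control period).
- eyes.grab_frame(name): name is "side" or "top"; returns a dict with "img" (400x640x3 uint8, blue, green, red), "camera_matrix" (3x3 intrinsics, pixels), "rvec" (rotation vector, rad) and "tvec" (3), from world to camera coordinates, as OpenCV has them. Camera axes: x right, y down, z forward; pixel columns grow to the right and rows downward; lengths in m; the calibration is good to about 2 mm. A picture is of the moment at which its call begins. There is no depth.
- sign_off(): hands the job in; it is judged then, once.
The state is a dict: "t": time; "joints": joint angles; "qd": joint speeds; "joint_torque": joint torques, N m; "position": TCP position; "tcp_rot": TCP orientation; "ft_force": force on the tool from outside, world axes, zero at the start; "torque": the same for the moment, N m; "opening": opening from 0.0 (shut) to 1.0 (fully open); "grasp_force": force on a finger pad.
Only numpy, scipy, OpenCV 4.12 (cv2) and the standard library are available. Lean on these libraries where they do the work, as an engineer would, in place of code of your own. Each camera call takes 0.05 s, during which the arm holds its last target. There are 200 camera calls.

TASK

One of the five steel angle brackets on the desk is bent: its arms are spread wider than a right angle. Slide back the cover of the wooden case, lay that bracket flat inside on the case's floor, and slide the cover fully shut over it. Leave the good brackets and everything else on the desk where they are.

Things in the scene. Friction and masses are not known exactly. Their poses are not given: they have to be found in the camera images.
- bent_bracket_centre (a point): bent steel angle bracket on edge, 22 mm high: two arms, 9 mm thick, 56 mm long from the corner, 120 degrees apart instead of 90; 101 mm from end to end, 0.06-0.13 kg. Point: half-way up (11 mm), half-way from the corner to the line through the arms' ends. x points to the open side; the corner is at x = -14 mm and the arms run from it at +60 and -60 degrees to x. z up.
- bracket_1_centre (a point): good steel angle bracket 1 of 4: same stock, also on edge and 22 mm high, arms 9 mm thick and 56 mm long from the corner, but at exactly 90 degrees. The point is half-way up; x points from the corner to the open side, the corner is 19.8 mm behind the point and the arms run from there at +45 and -45 degrees to x.
- bracket_2_centre (a point): good steel angle bracket 2 of 4: same stock, also on edge and 22 mm high, arms 9 mm thick and 56 mm long from the corner, but at exactly 90 degrees. The point is half-way up; x points from the corner to the open side, the corner is 19.8 mm behind the point and the arms run from there at +45 and -45 degrees to x.
- bracket_3_centre (a point): good steel angle bracket 3 of 4: same stock, also on edge and 22 mm high, arms 9 mm thick and 56 mm long from the corner, but at exactly 90 degrees. The point is half-way up; x points from the corner to the open side, the corner is 19.8 mm behind the point and the arms run from there at +45 and -45 degrees to x.
- bracket_4_centre (a point): good steel angle bracket 4 of 4: same stock, also on edge and 22 mm high, arms 9 mm thick and 56 mm long from the corner, but at exactly 90 degrees. The point is half-way up; x points from the corner to the open side, the corner is 19.8 mm behind the point and the arms run from there at +45 and -45 degrees to x.
- case_floor (a point): centre of the inner floor of a shallow wooden parts case, fixed on the desk. Inside 150 mm (case x) by 120 mm (case y); floor 5 mm above the desk, walls 8 mm thick and 47 mm high over the desk (rear wall, at +x, 35 mm: the cover passes over it). Case x points from the front wall (towards the robot) to the rear; z up. 32 mm clear height under the cover.
- cover_grip (a point): centre of the upright grip bar on the case's flat wooden cover: 10 mm thick along case x, 60 mm wide along case y, from 42 to 68 mm above the desk. It moves with the cover; when shut it is at case x = -53 mm from the case's centre. The cover is 5 mm thick; its front edge lies 22 mm in front of the bar.
- cover (a joint): how far the cover is slid back along case x, in m: 0 = shut, front edge at the front wall; 0.125 = fully back, the front 125 mm of the inside open. It stays where it is left; about 1.5 N of friction.
- eraser: blue and white eraser, 21x44x13 mm, lying loose among the brackets, a bystander; origin at the centre of its underside
- usb_stick: black USB stick, 18x52x9 mm, lying loose among the brackets, a bystander; origin at the centre of its underside
- remote: black remote control, 193x46x19 mm, loose, a bystander; origin at the centre of its underside
- stapler: black stapler, 34x130x56 mm, loose, a bystander; origin at the centre of its underside

How it is judged:
By the outcome, as a careful person would: the job done as asked, in the order asked, and still so for the second after the job is handed in, with the robot touching nothing.
It also fails if it takes over 56 s, if anything falls off the work surface, if the arm or the gripper's body presses on something with over 40 N, if the wrist force passes 120 N, or if a joint passes its speed limit or range.

## Working session

There is one attempt and no reset: what is moved stays moved. The work goes in short steps, Python scripts to look and compute and a tool call to move; the robot and the scene stay as the last step left them, time stands still between calls to the robot, and variables do not carry over. Pictures are saved under pics/ and viewed, at most 10 in all, crops included, and the job is handed in when it is done.

Besides the shell and the picture viewer there is one more tool, called in YAML: its name, and indented under it one key for each argument. send_rows: Moves the arm, as the interface text tells. Its arguments: {"type":"object","properties":{"rows":{"type":"array"}},"required":["rows"]}

```bash
mkdir -p pics; cat > h.py <<'E'
import numpy as np, cv2
from plant import sensors, eyes
def grab(n,fn=None):
    f=eyes.grab_frame(n)
    if fn: cv2.imwrite('pics/'+fn,f['img'])
    return f
def ray(f,u,v,z):
    K=f['camera_matrix'];R,_=cv2.Rodrigues(np.array(f['rvec'],float));t=np.array(f['tvec'],float).ravel()
    d=R.T@np.linalg.inv(K)@[u,v,1.];c=-R.T@t
    return c+d*(z-c[2])/d[2]
def proj(f,P):
    return cv2.projectPoints(np.array(P,float).reshape(-1,1,3),np.array(f['rvec'],float),np.array(f['tvec'],float),f['camera_matrix'],None)[0].reshape(-1,2)
E
python3 - <<'E'
from h import *
import pickle
o=sensors.get_obs();print(o['position'],o['tcp_rot'],o['t'])
d={}
for n in('top','side'):
    f=grab(n,n+'0.png');d[n]=f
    R,_=cv2.Rodrigues(np.array(f['rvec'],float));print(n,-R.T@np.array(f['tvec']).ravel(),R.round(2).tolist())
pickle.dump(d,open('f0.pkl','wb'))
E
```

```text
[ 0.21337614 -0.58693     0.23042248] [[ 9.39795884e-01  3.41735646e-01 -6.66468653e-04]
 [ 3.41736273e-01 -9.39794743e-01  1.47002773e-03]
 [-1.23982859e-04 -1.60928253e-03 -9.99998697e-01]] 0.0
top [0.46853574 0.01586794 1.86386719] [[-0.02, -1.0, 0.01], [-1.0, 0.02, -0.07], [0.07, -0.02, -1.0]]
side [ 0.13151194 -1.3141194   0.78501126] [[0.94, -0.34, -0.02], [-0.18, -0.42, -0.89], [0.29, 0.84, -0.46]]
```

View pics/top0.png

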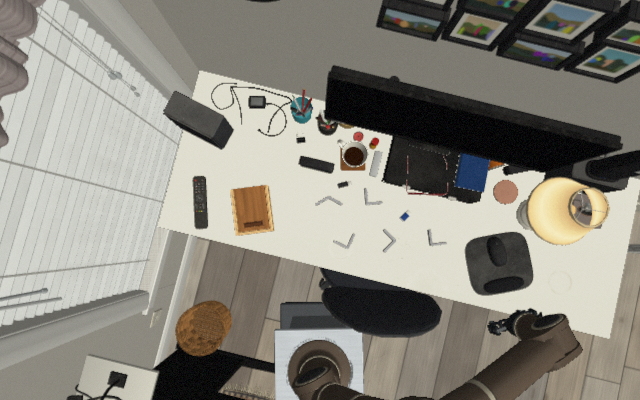

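View pics/side0.png

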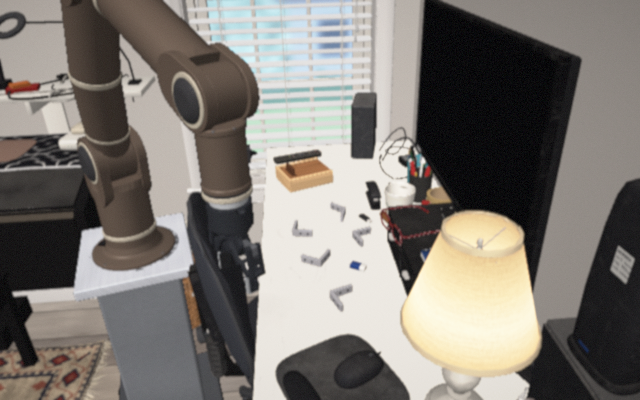

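The top view shows five brackets near (328,199), (372,197), (344,242), (389,240) and (437,239). The case is at (253,209). The bracket at (328,199) looks the widest, so I'll enlarge the view.

```bash
python3 - <<'E'
from h import *
a=cv2.imread('pics/top0.png')
x=cv2.resize(a[175:265,310:450],None,fx=5,fy=5,interpolation=cv2.INTER_CUBIC)
y=cv2.resize(a[175:245,220:285],None,fx=8,fy=8,interpolation=cv2.INTER_CUBIC)
cv2.imwrite('pics/c1.png',x);cv2.imwrite('pics/c2.png',y)
E
```

```text
(no output)
```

View pics/c1.png

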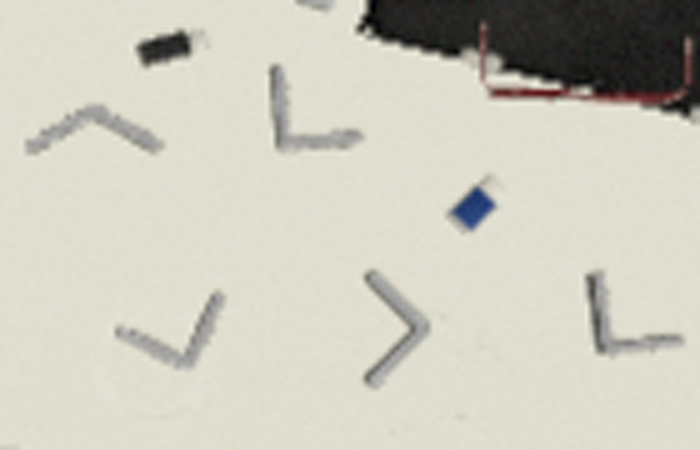

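View pics/c2.png

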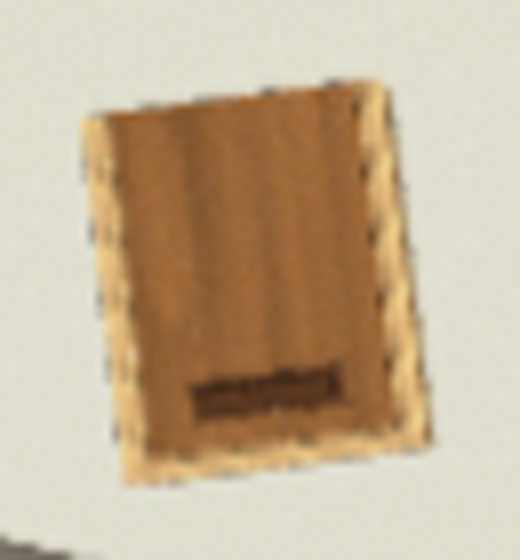

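```bash
python3 - <<'E'
from h import *
import pickle
f=pickle.load(open('f0.pkl','rb'))['top']
c2=lambda p,z:ray(f,(p[0]+.5)/8-.5+220,(p[1]+.5)/8-.5+175,z)
c1=lambda p,z:ray(f,(p[0]+.5)/5-.5+310,(p[1]+.5)/5-.5+175,z)
P=np.array([c2(p,.047) for p in[(130,485),(432,447),(383,82),(85,118)]]);print(P.round(4))
print('sides',[np.linalg.norm(P[i]-P[(i+1)%4]) for i in range(4)], 'centre',P.mean(0))
d=P[2]-P[1]+P[3]-P[0];print('yaw',np.degrees(np.arctan2(d[1],d[0])))
g=c2((267,390),.068);print('grip',g)
ax=d[:2]/np.linalg.norm(d[:2]);ay=np.array([-ax[1],ax[0]])
print('grip in case',(g[:2]-P.mean(0)[:2])@ax,(g[:2]-P.mean(0)[:2])@ay)
e1,e2,c=[c1(p,.022) for p in[(30,148),(160,148),(93,112)]]
print('bent',e1,e2,c,np.linalg.norm(e1-e2),np.linalg.norm(e1-c),np.linalg.norm(e2-c))
v=(e1+e2)/2-c;print('yaw',np.degrees(np.arctan2(v[1],v[0])),'ends line',np.degrees(np.arctan2(*(e1-e2)[1::-1])), 'centre',((e1+e2)/2+c)/2)
u=c1((165,45),.009);print('usb',u)
for p in[(276,70),(360,135),(282,145),(120,330),(218,295),(187,362)]:print(c1(p,.022))
E
```

```text
[[0.4918 0.2879 0.047 ]
 [0.5063 0.1534 0.047 ]
 [0.6704 0.1734 0.047 ]
 [0.6564 0.307  0.047 ]]
sides [np.float64(0.13530623481594994), np.float64(0.16526624762952588), np.float64(0.1342430338267813), np.float64(0.16564127974005205)] centre [0.58123525 0.23043499 0.047     ]
yaw 6.779029623474293
grip [0.53232126 0.2242163  0.068     ]
grip in case -0.049306075149522274 -0.0004013732282216985
bent [0.59944996 0.00154984 0.022     ] [ 0.59784288 -0.09303672  0.022     ] [ 0.62494583 -0.04477461  0.022     ] 0.09460020798422936 0.05287715824932265 0.0553516155198175
yaw -177.89025916503493 ends line 89.02660747479469 centre [ 0.61179612 -0.04525903  0.022     ]
usb [ 0.67456544 -0.09907608  0.009     ]
[ 0.65345551 -0.1789357   0.022     ]
[ 0.60486123 -0.23908332  0.022     ]
[ 0.59852226 -0.18198509  0.022     ]
[ 0.46627219 -0.0612874   0.022     ]
[ 0.49030019 -0.13286986  0.022     ]
[ 0.44230282 -0.10932484  0.022     ]
```

The upper-left bracket is the bent one: its arms measure about 118° apart. The case outline measures 166×135 mm, which matches the sizes given. Next I'll work out the moves to above the grip bar.

```bash
cat >> h.py <<'E'
from scipy.spatial.transform import Rotation as Ro
def rows(*wps):
    o=sensors.get_obs();R=np.array(o['tcp_rot']);p=np.array(o['position'])
    print('t',o['t'],'pos',p.round(4),'yaw_y',np.degrees(np.arctan2(R[1,1],R[0,1])).round(2),'F',np.round(o['ft_force'],1),'open',round(float(o['opening']),3),'grip',round(float(o['grasp_force']),1),'j7',round(float(o['joints'][6]),1))
    for x,y,z,a in wps:
        a=np.radians(a);Y=np.array([np.cos(a),np.sin(a),0]);Z=np.array([0,0,-1.])
        T=np.c_[np.cross(Y,Z),Y,Z]
        print(Ro.from_matrix(R.T@T).as_rotvec().round(4),(R.T@(np.array([x,y,z])-p)*1000).round(1))
E
python3 - <<'E'
from h import *
rows((.45,-.35,.26,-40),(.52,.0,.25,-10),(.5285,.2237,.15,6.8))
E
```

```text
t 0.1 pos [ 0.2134 -0.587   0.2305] yaw_y -70.02 F [0.1 0.6 0.4] open 1.002 grip 0.0 j7 -4.7
[-1.500e-03 -3.000e-04 -5.239e-01] [ 303.3 -141.9  -29.3]
[-1.4000e-03 -7.0000e-04 -1.0475e+00] [ 488.7 -446.9  -18.9]
[-1.3000e-03 -9.0000e-04 -1.3407e+00] [ 573.2 -654.    81.4]
```

send_rows:
  rows: [0,0,-0.524,303,-142,-29,1,0,0,-0.524,303,-142,-29,1,0,0,-0.524,303,-142,-29,1,0,0,-0.524,303,-142,-29,1,0,0,-0.524,303,-142,-29,1,0,0,-0.524,303,-142,-29,1,0,0,-0.524,303,-142,-29,1,0,0,-0.524,303,-142,-29,1,0,0,-1.047,489,-447,-19,1,0,0,-1.047,489,-447,-19,1,0,0,-1.047,489,-447,-19,1,0,0,-1.047,489,-447,-19,1,0,0,-1.047,489,-447,-19,1,0,0,-1.047,489,-447,-19,1,0,0,-1.047,489,-447,-19,1,0,0,-1.047,489,-447,-19,1,0,0,-1.047,489,-447,-19,1,0,0,-1.341,573,-654,81,1,0,0,-1.341,573,-654,81,1,0,0,-1.341,573,-654,81,1]

```text
t: 1.77
position: [0.5244, 0.1154, 0.1986]
tcp_rot: [[-0.125, 0.992, 0.001], [0.992, 0.125, -0.0], [-0.0, 0.001, -1.0]]
ft_force: [0.6, 0.2, -0.0]
opening: 1.0
grasp_force: 0.0
```

```bash
python3 - <<'E'
from h import *
rows((.5285,.2237,.13,6.8),(.5285,.2237,.053,6.8))
E
```

```text
t 1.7667 pos [0.5244 0.1154 0.1986] yaw_y 7.19 F [ 0.6  0.2 -0. ] open 1.0 grip 0.0 j7 -23.1
[0.0006 0.0001 0.0068] [107.   17.6  68.6]
[0.0006 0.0001 0.0068] [107.   17.5 145.6]
```

send_rows:
  rows: [0,0,0.007,107,18,69,1,0,0,0.007,107,18,69,1,0,0,0.007,107,18,69,1,0,0,0.007,107,18,69,1,0,0,0.007,107,18,69,1,0,0,0.007,107,18,69,1]

```text
t: 2.27
position: [0.5295, 0.2218, 0.1298]
tcp_rot: [[-0.112, 0.994, -0.001], [0.994, 0.112, -0.001], [-0.001, -0.001, -1.0]]
ft_force: [0.3, -0.7, 0.1]
opening: 0.998
grasp_force: 0.0
```

```bash
python3 - <<'E'
from h import *
rows((.5285,.2237,.13,6.8),(.5285,.2237,.055,6.8))
f=grab('top');g=grab('side')
def cr(f,c,s,k):
    u,v=proj(f,[c])[0].astype(int);print(u,v);return cv2.resize(f['img'][v-s:v+s,u-s:u+s],None,fx=k,fy=k,interpolation=cv2.INTER_CUBIC)
cv2.imwrite('pics/c3.png',np.hstack([cr(f,(.55,.22,.05),33,6),cr(g,(.55,.22,.05),33,6)]))
E
```

```text
t 2.2667 pos [0.5295 0.2218 0.1298] yaw_y 6.46 F [ 0.3 -0.7  0.1] open 0.998 grip 0.0 j7 -38.1
[-0.0012  0.0007 -0.006 ] [ 2.  -0.7 -0.2]
[-0.0012  0.0007 -0.006 ] [ 2.  -0.7 74.8]
254 218
294 169
```

View pics/c3.png

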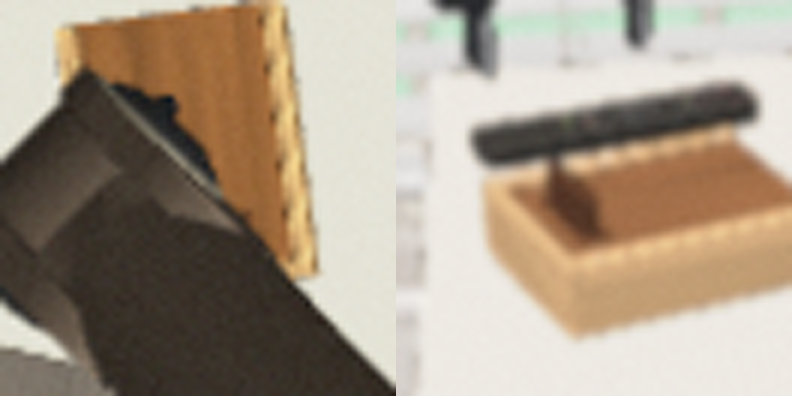

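The side view shows the open fingers above, and on either side of, the grip bar. I'll descend and close.

send_rows:
  rows: [0,0,-0.006,2,-1,38,1,0,0,-0.006,2,-1,76,1,0,0,-0.006,2,-1,76,1,0,0,-0.006,2,-1,76,-1,0,0,-0.006,2,-1,76,-1,0,0,-0.006,2,-1,76,-1,0,0,-0.006,2,-1,76,-1,0,0,-0.006,2,-1,76,-1,0,0,-0.006,2,-1,76,-1,0,0,-0.006,2,-1,76,-1,0,0,-0.006,2,-1,76,-1,0,0,-0.006,2,-1,76,-1]

```text
t: 3.37
position: [0.53, 0.2244, 0.0556]
tcp_rot: [[-0.117, 0.993, 0.003], [0.993, 0.117, 0.001], [0.0, 0.003, -1.0]]
ft_force: [1.3, -1.1, 6.9]
opening: 0.095
grasp_force: 61.9
```

```bash
python3 - <<'E'
from h import *
rows((.5285,.2237,.053,6.8))
E
```

```text
t 3.3667 pos [0.53   0.2244 0.0556] yaw_y 6.73 F [ 1.3 -1.1  6.9] open 0.095 grip 61.9 j7 -41.8
[ 0.003  -0.0003 -0.0013] [-0.5 -1.6  2.6]
```

send_rows:
  rows: [0,0,0,0,6,-1,-1,0,0,0,0,20,-1,-1,0,0,0,0,36,-1,-1,0,0,0,0,52,-1,-1,0,0,0,0,68,-1,-1,0,0,0,0,84,-1,-1,0,0,0,0,100,-1,-1,0,0,0,0,114,-1,-1,0,0,0,0,121,-1,-1,0,0,0,0,124,-1,-1,0,0,0,0,124,-1,-1,0,0,0,0,124,-1,-1]

```text
t: 4.37
position: [0.6526, 0.2382, 0.0557]
tcp_rot: [[-0.117, 0.993, 0.001], [0.993, 0.117, -0.0], [-0.0, 0.001, -1.0]]
ft_force: [1.8, -1.7, 5.1]
opening: 0.096
grasp_force: 61.5
```

```bash
python3 - <<'E'
from h import *
rows((.653,.239,.055,6.8))
E
```

```text
t 4.3667 pos [0.6526 0.2382 0.0557] yaw_y 6.71 F [ 1.8 -1.7  5.1] open 0.096 grip 61.5 j7 -35.6
[ 0.0013  0.0004 -0.0015] [0.8 0.5 0.7]
```

```bash
python3 - <<'E'
from h import *
rows((.6526,.2382,.16,6.8),(.613,-.023,.14,29))
E
```

```text
t 4.3667 pos [0.6526 0.2382 0.0557] yaw_y 6.71 F [ 1.8 -1.7  5.1] open 0.096 grip 61.5 j7 -35.6
[ 0.0013  0.0004 -0.0015] [-0.000e+00  1.000e-01 -1.043e+02]
[ 0.0012  0.0007 -0.389 ] [-254.8  -69.8  -84.3]
```

send_rows:
  rows: [0,0,0,0,0,0,1,0,0,0,0,0,0,1,0,0,0,0,0,0,1,0,0,0,0,0,0,1,0,0,0,0,0,-20,1,0,0,0,0,0,-60,1,0,0,0,0,0,-100,1,0,0,-0.389,-255,-70,-84,1,0,0,-0.389,-255,-70,-84,1,0,0,-0.389,-255,-70,-84,1,0,0,-0.389,-255,-70,-84,1,0,0,-0.389,-255,-70,-84,1,0,0,-0.389,-255,-70,-84,1,0,0,-0.389,-255,-70,-84,1,0,0,-0.389,-255,-70,-84,1,0,0,-0.389,-255,-70,-84,1]

```text
t: 5.7
position: [0.6119, -0.0238, 0.1391]
tcp_rot: [[-0.483, 0.875, -0.0], [0.875, 0.483, 0.0], [0.0, -0.0, -1.0]]
ft_force: [-0.2, 1.6, -0.1]
opening: 1.001
grasp_force: 0.0
```

```bash
python3 - <<'E'
from h import *
rows((.613,-.023,.05,29),(.613,-.023,.005,29))
f=grab('top');g=grab('side')
def cr(f,c,s,k):
    u,v=proj(f,[c])[0].astype(int);print(u,v);return cv2.resize(f['img'][v-s:v+s,u-s:u+s],None,fx=k,fy=k,interpolation=cv2.INTER_CUBIC)
cv2.imwrite('pics/c4.png',np.hstack([cr(g,(.6,-.03,.02),25,8),cr(f,(.6,.1,.02),50,4)]))
E
```

```text
t 5.7 pos [ 0.6119 -0.0238  0.1391] yaw_y 28.91 F [-0.2  1.6 -0.1] open 1.001 grip 0.0 j7 7.8
[-0.0002 -0.0002 -0.0016] [ 0.2  1.4 89.1]
[-0.0002 -0.0002 -0.0016] [  0.2   1.4 134.1]
332 206
288 204
```

View pics/c4.png

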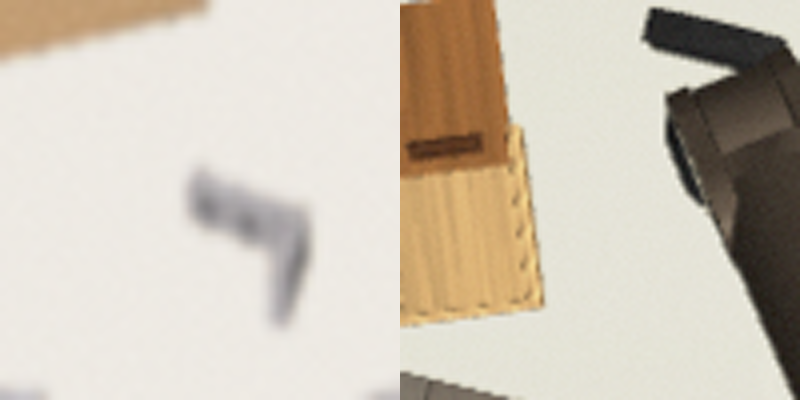

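The cover is open. In the side crop the bracket's top corner is at about (306,210), with the arm ends at (197,172) and (278,320). I'll check these against the top-view estimate.

```bash
python3 - <<'E'
from h import *
g=grab('side')
for P in[(306,208),(198,170),(285,308)]: print(ray(g,(P[0]+.5)/8-.5+307,(P[1]+.5)/8-.5+181,.022 if P[0]!=285 else .022))
E
```

```text
[ 0.63417137 -0.04525724  0.022     ]
[6.05787129e-01 1.40422929e-04 2.20000000e-02]
[ 0.59824979 -0.11373001  0.022     ]
```

send_rows:
  rows: [0,0,0,0,2,40,1,0,0,0,0,2,80,1,0,0,0,0,2,115,1,0,0,0,0,2,134,1,0,0,0,0,2,134,1,0,0,0,0,2,134,-1,0,0,0,0,2,134,-1,0,0,0,0,2,134,-1,0,0,0,0,2,134,-1,0,0,0,0,2,134,-1,0,0,0,0,2,134,-1,0,0,0,0,2,134,-1,0,0,0,0,2,134,-1,0,0,0,0,2,134,-1]

```text
t: 7.02
position: [0.6146, -0.0219, 0.0063]
tcp_rot: [[-0.485, 0.874, 0.001], [0.874, 0.485, -0.0], [-0.001, 0.001, -1.0]]
ft_force: [-1.1, -0.6, 6.0]
opening: 0.088
grasp_force: 60.4
```

```bash
python3 - <<'E'
from h import *
rows((.613,-.023,.13,29))
E
```

```text
t 7.0167 pos [ 0.6146 -0.0219  0.0063] yaw_y 29.03 F [-1.1 -0.6  6. ] open 0.088 grip 60.4 j7 2.0
[0.0011 0.001  0.0005] [  -0.3   -1.8 -123.7]
```

Gripped. I'll lift and carry it to above the case.

```bash
python3 - <<'E'
from h import *
rows((.6146,-.0219,.13,29),(.562,.251,.11,36.8))
E
```

```text
t 7.0167 pos [ 0.6146 -0.0219  0.0063] yaw_y 29.03 F [-1.1 -0.6  6. ] open 0.088 grip 60.4 j7 2.0
[0.0011 0.001  0.0005] [-1.000e-01  2.000e-01 -1.237e+02]
[ 0.0011  0.0011 -0.1356] [ 264.    86.6 -103.9]
```

send_rows:
  rows: [0,0,0,0,0,-10,-1,0,0,0,0,0,-40,-1,0,0,0,0,0,-75,-1,0,0,0,0,0,-105,-1,0,0,0,0,0,-120,-1,0,0,-0.02,20,7,-120,-1,0,0,-0.04,50,17,-120,-1,0,0,-0.06,85,28,-116,-1,0,0,-0.08,120,40,-112,-1,0,0,-0.1,155,51,-108,-1,0,0,-0.12,190,62,-104,-1,0,0,-0.136,225,74,-104,-1,0,0,-0.136,250,82,-104,-1,0,0,-0.136,264,87,-104,-1,0,0,-0.136,264,87,-104,-1,0,0,-0.136,264,87,-104,-1]

```text
t: 8.35
position: [0.5613, 0.2522, 0.1096]
tcp_rot: [[-0.601, 0.799, 0.0], [0.799, 0.601, 0.0], [0.0, 0.0, -1.0]]
ft_force: [0.5, 0.3, -0.2]
opening: 0.084
grasp_force: 59.4
```

```bash
python3 - <<'E'
from h import *
rows((.562,.251,.06,36.8),(.562,.251,.0135,36.8))
f=grab('top');g=grab('side')
def cr(f,c,s,k):
    u,v=proj(f,[c])[0].astype(int);print(u,v);return cv2.resize(f['img'][v-s:v+s,u-s:u+s],None,fx=k,fy=k,interpolation=cv2.INTER_CUBIC)
cv2.imwrite('pics/c5.png',np.hstack([cr(g,(.57,.22,.07),25,8),cr(f,(.57,.22,.05),33,6)[:400]] if 0 else [cr(g,(.57,.22,.07),25,8),cv2.resize(cr(f,(.57,.22,.05),33,6),(400,400))]))
E
```

```text
t 8.35 pos [0.5613 0.2522 0.1096] yaw_y 36.97 F [ 0.5  0.3 -0.2] open 0.084 grip 59.4 j7 -13.4
[ 0.     -0.      0.0029] [-1.4 -0.1 49.6]
[ 0.     -0.      0.0029] [-1.4 -0.1 96.1]
299 163
254 212
```

View pics/c5.png

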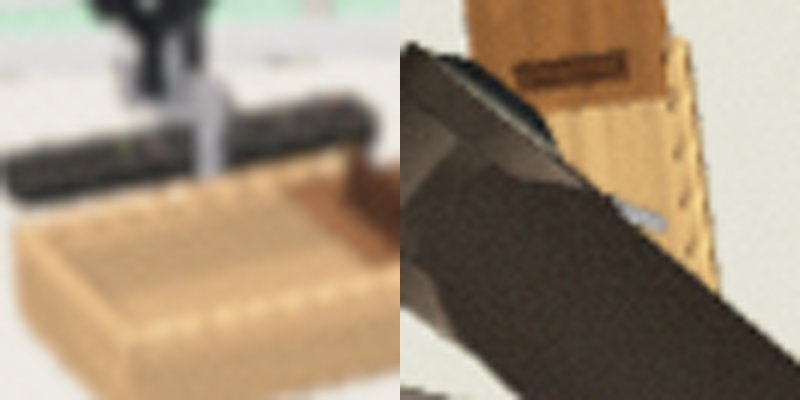

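The bracket is held level-looking; its free arm end is at about top pixel (264.7,215.6). I'll compare that with the prediction.

```bash
python3 - <<'E'
from h import *
f=grab('top');g=grab('side')
print(ray(f,264.7,215.6,.126), 'pred e2 (.555,.1785)')
e=[.555,.1785]
q=(proj(g,[e+[.104],e+[.126],[.577,.230,.104],[.577,.230,.126]])-[274,138])*8
print(q)
# case edges check with side: wall-top corners
ax=np.array([.993,.118]);ay=np.array([-.118,.993]);c=np.array([.582,.2305])
print((proj(g,[[*(c+a*ax+b*ay),.047] for a,b in[(-.083,-.068),(-.083,.068)]])-[274,138])*8)
E
```

```text
[0.55593285 0.17710011 0.126     ] pred e2 (.555,.1785)
[[196.18214787 176.8092405 ]
 [193.60179466 129.07563941]
 [209.67735389 124.90473798]
 [207.25009357  78.23848736]]
[[113.21532064 340.5147805 ]
 [ -4.1060006  224.22713042]]
```

Within 2 mm and level. I'll lower it in, then release with a small opening.

send_rows:
  rows: [0,0,0.003,-1,0,20,-1,0,0,0.003,-1,0,45,-1,0,0,0.003,-1,0,65,-1,0,0,0.003,-1,0,80,-1,0,0,0.003,-1,0,90,-1,0,0,0.003,-1,0,95,-1,0,0,0.003,-1,0,98,-1,0,0,0.003,-1,0,98,-1,0,0,0.003,-1,0,98,-1]

```text
t: 9.3
position: [0.563, 0.2508, 0.0121]
tcp_rot: [[-0.597, 0.802, 0.001], [0.802, 0.597, 0.001], [-0.0, 0.002, -1.0]]
ft_force: [0.2, 0.3, 0.3]
opening: 0.088
grasp_force: 59.5
```

```bash
python3 - <<'E'
from h import *
rows((.5295,.2244,.13,6.8))
E
```

```text
t 9.3 pos [0.563  0.2508 0.0121] yaw_y 36.67 F [0.2 0.3 0.3] open 0.088 grip 59.5 j7 -17.9
[ 1.600e-03 -1.000e-04  5.213e-01] [  -1.2  -42.5 -118. ]
```

send_rows:
  rows: [0,0,0,0,0,0.5,-0.5,0,0,0,0,0,0.5,-0.5,0,0,0,0,0,0.5,-0.5,0,0,0,0,0,0.5,-0.5,0,0,0,0,0,0.5,-0.5,0,0,0,0,0,-10,-0.5,0,0,0,0,0,-30,-0.5,0,0,0,0,0,-60,-0.5,0,0,0,0,0,-100,0,0,0,0,0,0,-140,1,0,0,0.52,-250,0,-140,1,0,0,0.52,-250,0,-140,1,0,0,0.52,-250,0,-140,1,0,0,0.52,-250,0,-140,1,0,0,0.52,-250,0,-140,1,0,0,0.52,-250,0,-140,1,0,0,0.52,-250,0,-140,1]

```text
t: 10.72
position: [0.716, 0.0384, 0.1512]
tcp_rot: [[-0.108, 0.994, 0.003], [0.994, 0.108, -0.006], [-0.006, 0.002, -1.0]]
ft_force: [-1.6, -2.1, 0.1]
opening: 0.999
grasp_force: 0.0
```

```bash
python3 - <<'E'
from h import *
rows((.6526,.2382,.13,6.8),(.6526,.2382,.055,6.8))
f=grab('top');g=grab('side')
def cr(f,c,s,k):
    u,v=proj(f,[c])[0].astype(int);return cv2.resize(f['img'][v-s:v+s,u-s:u+s],(k,k),interpolation=cv2.INTER_CUBIC)
cv2.imwrite('pics/c6.png',np.hstack([cr(g,(.58,.23,.03),28,400),cr(f,(.58,.2,.05),33,400)]))
E
```

```text
t 10.7167 pos [0.716  0.0384 0.1512] yaw_y 6.23 F [-1.6 -2.1  0.1] open 0.999 grip 0.0 j7 -15.8
[ 0.0019  0.006  -0.01  ] [205.6 -41.4  19.9]
[ 0.0019  0.006  -0.01  ] [206.  -41.5  94.9]
```

View pics/c6.png

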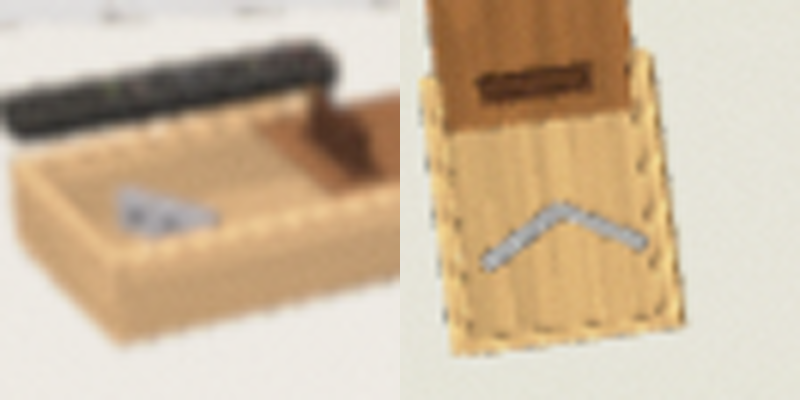

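The bracket lies flat inside the case with its corner at crop (562,207), clear of all walls. Now the cover.

send_rows:
  rows: [0,0,-0.01,206,-41,10,1,0,0,-0.01,206,-41,10,1,0,0,-0.01,206,-41,10,1,0,0,-0.01,206,-41,10,1,0,0,-0.01,206,-41,10,1,0,0,-0.01,206,-41,10,1,0,0,-0.01,206,-41,20,1,0,0,-0.01,206,-41,20,1]

```text
t: 11.48
position: [0.6445, 0.2507, 0.13]
tcp_rot: [[-0.133, 0.991, -0.002], [0.991, 0.133, -0.001], [-0.001, -0.002, -1.0]]
ft_force: [0.5, -0.9, -0.5]
opening: 1.0
grasp_force: 0.0
```

```bash
python3 - <<'E'
from h import *
rows((.6526,.2382,.0565,6.8))
E
```

```text
t 11.4833 pos [0.6445 0.2507 0.13  ] yaw_y 7.64 F [ 0.5 -0.9 -0.5] open 1.0 grip 0.0 j7 -33.9
[-0.0019  0.0006  0.0147] [-13.4   6.5  73.5]
```

send_rows:
  rows: [0,0,0.015,-13,6,10,1,0,0,0.015,-13,6,45,1,0,0,0.015,-13,6,73,1,0,0,0.015,-13,6,73,1,0,0,0.015,-13,6,73,-1,0,0,0.015,-13,6,73,-1,0,0,0.015,-13,6,73,-1,0,0,0.015,-13,6,73,-1,0,0,0.015,-13,6,73,-1,0,0,0.015,-13,6,73,-1,0,0,0.015,-13,6,73,-1,0,0,0.015,-13,6,73,-1,0,0,0.015,-13,6,73,-1]

```text
t: 12.57
position: [0.6543, 0.2376, 0.0594]
tcp_rot: [[-0.115, 0.993, 0.001], [0.993, 0.115, 0.0], [0.0, 0.001, -1.0]]
ft_force: [-1.5, -0.9, 6.0]
opening: 0.093
grasp_force: 59.9
```

```bash
python3 - <<'E'
from h import *
rows((.53,.2241,.0562,6.8))
E
```

```text
t 12.5667 pos [0.6543 0.2376 0.0594] yaw_y 6.59 F [-1.5 -0.9  6. ] open 0.093 grip 59.9 j7 -35.4
[ 0.0013 -0.0001 -0.0037] [   0.8 -125.1    3. ]
```

send_rows:
  rows: [0,0,0,0,-6,0,-1,0,0,0,0,-20,0,-1,0,0,0,0,-36,0,-1,0,0,0,0,-52,0,-1,0,0,0,0.5,-68,0,-1,0,0,0,0.5,-84,0,-1,0,0,0,0.5,-100,0,-1,0,0,0,0.5,-114,0,-1,0,0,0,0.5,-121,0,-1,0,0,0,0.5,-125,0,-1,0,0,0,0.5,-126,0,-1,0,0,0,0.5,-126,0,-1,0,0,0,0.5,-126,0,-1]

```text
t: 13.65
position: [0.5301, 0.2236, 0.0593]
tcp_rot: [[-0.114, 0.993, 0.003], [0.993, 0.114, 0.001], [0.0, 0.003, -1.0]]
ft_force: [2.5, -0.9, 7.2]
opening: 0.094
grasp_force: 60.4
```

```bash
python3 - <<'E'
from h import *
rows((.53,.2244,.0562,6.8))
E
```

```text
t 13.65 pos [0.5301 0.2236 0.0593] yaw_y 6.57 F [ 2.5 -0.9  7.2] open 0.094 grip 60.4 j7 -41.6
[ 0.003  -0.0003 -0.004 ] [0.8 0.  3.1]
```

send_rows:
  rows: [0,0,0,0,-1,0,-1,0,0,0,0,-2,0,-1,0,0,0,0,-2,0,-1]

```text
t: 13.9
position: [0.53, 0.2236, 0.0593]
tcp_rot: [[-0.114, 0.993, 0.006], [0.993, 0.114, 0.002], [0.001, 0.006, -1.0]]
ft_force: [9.2, 1.0, 0.2]
opening: 0.095
grasp_force: 59.6
```

The cover is at its stop: the force rises with no motion. I'll ease off, release and retreat.

send_rows:
  rows: [0,0,0,0,1.5,0,-1,0,0,0,0,1.5,0,1,0,0,0,0,1.5,0,1,0,0,0,0,1.5,0,1,0,0,0,0,1.5,0,1,0,0,0,0,1.5,0,1,0,0,0,0,1.5,0,1,0,0,0,0,1.5,-30,1,0,0,0,0,1.5,-70,1,0,0,0,0,1.5,-110,1,0,0,0,0,1.5,-150,1,0,0,0,-200,0,-180,1,0,0,0,-200,0,-180,1,0,0,0,-200,0,-180,1,0,0,0,-200,0,-180,1,0,0,0,-200,0,-180,1,0,0,0,-200,0,-180,1,0,0,0,-200,0,-180,1]

```text
t: 15.4
position: [0.5499, 0.0217, 0.2383]
tcp_rot: [[-0.11, 0.994, 0.0], [0.994, 0.11, -0.001], [-0.001, 0.0, -1.0]]
ft_force: [0.5, 1.1, -0.2]
opening: 0.996
grasp_force: 0.0
```

```bash
python3 - <<'E'
from h import *
f=grab('top');g=grab('side')
cv2.imwrite('pics/c7.png',np.vstack([cv2.resize(f['img'][165:265,200:460],(780,300)),cv2.resize(g['img'][140:320,250:400],(780,290))[:, :]]) if 0 else np.hstack([cv2.resize(f['img'][165:265,200:460],(500,192)),cv2.resize(cv2.resize(f['img'][175:245,220:285],(178,192)),(178,192))]))
E
```

```text
(no output)
```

View pics/c7.png

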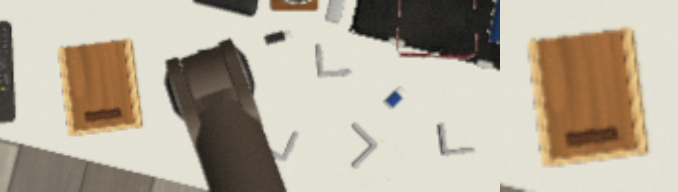

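The cover is shut and matches the first picture, and the gripper touches nothing. The good brackets, eraser and USB stick have not moved. I'm handing in.

```bash
python3 -c "
from plant import sign_off
print(sign_off())"
```

```text
the job is handed in; nothing more can be done
None
```

The bent bracket lies flat on the case's floor with the cover slid fully shut over it, nothing else on the desk was disturbed, and the job was handed in at about 15.5 s.

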